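# Put the desoldering pump and the spanner back on the tool rack

### The job

Clear the rework bench: press the blue desoldering pump down into the pair of spring clips on the sloping tool rack until both clips have snapped around its barrel, and hang the spanner by its ring eye on the rack's peg, jaw end down the slope and lying against the panel. Let go of both, in either order, and leave the solder reel, the flux jar and the tip cleaner where they stand.

Things in the scene. Friction and masses are not known exactly. Their poses are not given: they have to be found in the camera images.
- pump_center (a point): Blue desoldering pump, loose, lying on the mat, 50 to 100 g. This point: on the axis, half-way along the 20 mm barrel, 12.5 mm above the mat. x = axis, knob to nozzle. Bare barrel to 58 mm either side, then black hexagon collars 10 mm long, 25 mm across flats; then the white nozzle (to +96 mm) and rod with black knob (to -96 mm). Grasp across the middle; either way round will do.
- clip_seat (a point): Where the middle of the pump's barrel belongs: on the held axis, half-way between the two spring clips of the rack, 24 mm off the panel's face. x = up the slope, y = along the held barrel (to the left seen from the robot), z = square out of the panel; press in along -z. The panel is bare between and around the clips.
- left_clip (a point): Left steel spring clip (+y of the seat by 40 mm), 12 mm wide along y; point on the held axis, axes as the seat. Two sprung leaves, lips 14 mm apart at rest and 7 mm out (z) from this point, flaring out to 29 mm apart at z = 14 mm. Past the lips the barrel drops home on a steel seat and the lips close over it. Both clips together need about 6 to 15 N.
- right_clip (a point): Right spring clip (-y of the seat by 40 mm), same as the left one; point on the held axis, axes as the seat.
- panel_mid (a point): Middle of the face of the tool rack's dark grey perforated panel, 190 mm up the slope by 360 mm wide, sloping up away from the robot, 38 degrees from level; fixed. x = up the slope, y = left, z = square out of the face. A lip 10 mm high runs along its lower edge. The clip seat is 75 mm left of this point, the peg 115 mm right and 62 mm up the slope.
- spanner_center (a point): Steel combination spanner, loose, flat on the mat, 60 to 130 g, 145 mm long. This point: middle of the shank, 4.5 mm above the mat. x = along the shank to the ring eye, y = across it, z = up as it lies. Shank 11 mm wide, 6 mm thick (underside 1.5 mm clear of the mat), from -44 to +50 mm along x; open jaw 29 mm wide at the -x end. Grasp across the shank near this point.
- spanner_eye (a point): Centre of the spanner's ring eye, 60 mm from the middle of the shank along +x, half-way through the ring (4.5 mm above its underside). Ring 23 mm outside, 14 mm bore, 9 mm thick. Axes as the middle: x = from the shank outward, z = bore axis.
- peg_root (a point): Foot of the red vinyl-coated peg, on the face of the panel, upper right of the rack seen from the robot. x = up the slope, y = left, z = out of the panel along the peg. Round pin 7 mm in diameter, rounded end, 34 mm long, square to the panel. The panel below it is bare down to the front lip.
- solder_reel_mid (a point): Bystander: solder reel with green flanges, lying flat, 58 mm in diameter, 30 mm high; this point is its middle, 15 mm up. Loose.
- flux_jar_mid (a point): Bystander: small amber jar with black cap, 38 mm in diameter, 42 mm high; this point is its middle, 21 mm up. Loose and light.
- tip_cleaner_mid (a point): Bystander: black tip cleaner with brass wool on top, foot 85 by 70 mm, 47 mm high; this point is 20 mm up on its axis. Loose. All loose things lie on a blue mat whose top is 2 mm above the bench (z = 0.002).

How it is judged (in metres and radians):
On the way, in this order (a step that is already met when the one before it is completed fails the run):
1. one of the two tools is in its place on the rack: the pump snapped into both clips, or the spanner hung on the peg (((x of pump_center in the frame of clip_seat between -0.003 and 0.003 m and y of pump_center in the frame of clip_seat between -0.014 and 0.014 m and z of pump_center in the frame of clip_seat between -0.003 and 0.003 m and angle between the x axis of pump_center and the y axis of clip_seat, either way round below 0.06 rad) or (x of spanner_eye in the frame of peg_root between -0.007 and 0.007 m and y of spanner_eye in the frame of peg_root between -0.007 and 0.007 m and z of spanner_eye in the frame of peg_root between 0 and 0.01 m and z of spanner_center in the frame of peg_root below 0.01 m and x of spanner_center in the frame of peg_root below -0.045 m))), for 0.2 s.
2. both tools are in their places on the rack (x of pump_center in the frame of clip_seat between -0.003 and 0.003 m and y of pump_center in the frame of clip_seat between -0.014 and 0.014 m and z of pump_center in the frame of clip_seat between -0.003 and 0.003 m and angle between the x axis of pump_center and the y axis of clip_seat, either way round below 0.06 rad and x of spanner_eye in the frame of peg_root between -0.007 and 0.007 m and y of spanner_eye in the frame of peg_root between -0.007 and 0.007 m and z of spanner_eye in the frame of peg_root between 0 and 0.01 m and z of spanner_center in the frame of peg_root below 0.01 m and x of spanner_center in the frame of peg_root below -0.045 m), for 0.2 s.
At the end, for the whole second after the job is handed in: Pump snapped in both clips: barrel axis within 3 mm of the seat, parallel within 0.06 rad, middle within 14 mm along the clips. Spanner's eye round the peg (7 mm), flat on the panel (middle and eye under 10 mm above it), its middle at least 45 mm down the slope from the peg (all of step 2); the robot touches nothing.
It fails at once if the solder reel is pushed from its place (over 15 mm) (distance of solder_reel_mid from where it was at the start of the episode above 0.015 m).
It fails at once if the flux jar is pushed from its place (over 15 mm) (distance of flux_jar_mid from where it was at the start of the episode above 0.015 m).
It fails at once if the tip cleaner is pushed from its place (over 15 mm) (distance of tip_cleaner_mid from where it was at the start of the episode above 0.015 m).
It also fails if it takes over 54 s, if anything falls off the work surface, if the arm or the gripper's body presses on something with over 40 N, if the wrist force passes 120 N, or if a joint passes its speed limit or range.

### The arm

A 6-joint arm with a two-finger parallel gripper is mounted at the origin on the work surface. World frame = base frame: x ahead of the robot, y to its left, z up, the work surface at z = 0. Lengths are in mm, angles in rad, forces in N, time in s.
With the tool pointing down it reaches from about 375 to 975 mm from the base axis. Payload 3.8 kg.
Tool frame: the origin (TCP) lies midway between the tips of the shut fingers; the grasp point (between the pads) lies 19 mm behind it; z points along the fingers, y is the direction in which the jaws open and shut (so a half turn about z gives the same grasp; the last joint's range is limited). The gripper opens to 88 mm and grips with 3 to 60 N. Pads are 18 mm wide; open, the fingers measure 123 mm over their backs; the gripper's body (75 mm by 187 mm) begins 45 mm behind the grasp point.
Start: joints at [1.27, 0.264, 1.604, -0, 1.274, -0.037], TCP at [176.005, 651.644, 202.506] pointing down, gripper open.
Joint ranges: [-2.63, 2.63], [-0.94, 2.18], [0.31, 2.57], [-1.31, 4.45], [0, 2.66], [-2.55, 2.55]. Speed limits (rad/s): [2.57, 2.57, 3.14, 3.14, 3.14, 3.14].

### API

Orientations are given as a unit quaternion [x, y, z, w].
In Python, from workcell import env, eyes, job, current_time_s, current_joint_positions, current_joint_velocities, current_joint_efforts, current_tcp_pos, current_ee_rot, current_wrist_force, current_wrist_torque, current_grip_width gives the robot as it stands. The module is installed in compiled form; this text tells all that it offers. Calls block until the motion is done:
- env.reach(position, orientation): joint-space move of the TCP to a pose.
- env.movel(position, frame=None, rate=150, force_limit=None): straight line of the TCP; frame=None keeps the orientation; rate is the mean speed in mm/s. With force_limit (N) it stops when the force on the tool has changed by that much, and returns True; else False.
- env.movej(angles): joint-space move.
- env.open_jaws() and env.grab(force=None): open the fingers fully, or close them until they stop; force is the grip in N (None keeps the last).
- env.sleep(seconds).
- env.inverse_kinematics(position, orientation): joint angles nearest the present ones, or None.
- eyes.read_camera(name): name is "scene" or "top" or "wrist"; returns a dict with "image" (400x640x3 uint8, blue, green, red), "fov_y" (degrees; the focal length in pixels is half the picture's height over the tangent of half this angle, whatever the lens; pixels are square), "cx", "cy" (the principal point, pixels), "T" (4x4, takes a point from camera to world coordinates); the wrist camera has in their place "hand_eye" (4x4, takes a point from camera to tool coordinates, whose origin is the TCP and whose axes are the flange's). Camera axes: x right, y up, looking along -z (the intrinsics and any distortion apply to the point x, -y, -z); pixel columns grow to the right and rows downward; lengths in mm; the calibration is good to about 2 mm. A picture is of the moment at which its call begins: read the wrist's pose just before it. There is no depth.
A pose or a line that the arm cannot do raises env.IKError and nothing moves.
- job.sign_off(): hands the job in, once; it reports no verdict.
Trained networks look in a picture, given as the dict that the camera call returned (one of the last four; its "shot" number tells which), for a name from the list of things; names that differ only in an ending like _2 or _b are one class to them, and where a whole thing is asked for, a point or a joint stands for the part that bears it (a point fixed in the world has none). Each returns a list of dicts, best first, with "confidence" (0 to 1); they miss things now and then, are a little off and sometimes report something else, mostly with a low value. They report only what shows in the picture. A call takes as long as a camera call.
- eyes.trace(picture, label): "region" (400x640 bool, what is visible of it) and "box" ([left, top, right, bottom] in pixels, round what is visible of it).
Readings, each from a call of its own:
- current_time_s(): time.
- current_joint_positions(): joint angles.
- current_joint_velocities(): joint speeds.
- current_joint_efforts(): joint torques, N m.
- current_tcp_pos(): TCP position.
- current_ee_rot(): TCP orientation.
- current_wrist_force(): force on the tool from outside, world axes, zero at the start.
- current_wrist_torque(): the same for the moment, N m.
- current_grip_width(): finger opening in mm.
Only numpy, scipy, OpenCV 4.12 (cv2) and the standard library are available. Lean on these libraries where they do the work, as an engineer would, in place of code of your own. Each camera call takes 0.05 s, during which the arm holds its last target. There are 200 camera calls.

## Working session

There is one attempt and no reset: what is moved stays moved. The work goes in short steps, each a Python script; the robot and the scene stay as the last script left them, time stands still between calls to the robot, and variables do not carry over. Pictures are saved under pics/ and viewed, about 8 in all and at most 12, crops included, and the job is handed in when it is done.

```bash
mkdir -p pics && cat > h.py <<'E'
import numpy as np, cv2
from scipy.spatial.transform import Rotation as R
from workcell import *
from workcell import env, eyes, job
def tool_T():
    T=np.eye(4); T[:3,:3]=R.from_quat(current_ee_rot()).as_matrix(); T[:3,3]=current_tcp_pos(); return T
def shot(name):
    Tt=tool_T(); p=eyes.read_camera(name)
    p['TT']=p['T'] if 'T' in p else Tt@p['hand_eye']
    return p
def f(p): return 200/np.tan(np.radians(p['fov_y'])/2)
def ray(p,u,v):
    d=np.array([(u-p['cx'])/f(p),-(v-p['cy'])/f(p),-1.0]); T=np.array(p['TT'])
    return T[:3,3],T[:3,:3]@d
def onplane(p,u,v,z):
    o,d=ray(p,u,v); return o+d*(z-o[2])/d[2]
def proj(p,X):
    T=np.array(p['TT']); c=T[:3,:3].T@(np.asarray(X,float)-T[:3,3])
    return np.array([p['cx']+f(p)*c[0]/-c[2], p['cy']-f(p)*c[1]/-c[2]])
def down(a): # tool down, tool y along angle a+90 (tool x along a)
    return R.from_matrix(np.array([[np.cos(a),np.sin(a),0],[np.sin(a),-np.cos(a),0],[0,0,-1]]).astype(float)).as_quat()
E
python3 - <<'E'
from h import *
print(current_time_s())
for n in("scene","top"):
    p=shot(n); cv2.imwrite(f'pics/{n}0.png',p['image'])
    print(n,{k:(np.round(v,3).tolist() if k!='image' else 0) for k,v in p.items() if k not in('image','TT')})
    for l in("pump_center","spanner_center","clip_seat","left_clip","right_clip","panel_mid","peg_root","solder_reel_mid","flux_jar_mid","tip_cleaner_mid","spanner_eye"):
        try:
            for r in eyes.trace(p,l)[:2]:
                ys,xs=np.nonzero(r['region']); print(l,round(r['confidence'],2),np.round(r['box']),xs.mean().round(1),ys.mean().round(1),len(xs))
        except Exception as e: print(l,e)
print(current_time_s())
p=shot("wrist");print({k:v for k,v in p.items() if k not in('image','TT')})
E
```

```text
0.0
scene {'fov_y': 57.248, 'cx': 313.697, 'cy': 199.78, 'T': [[0.64, -0.418, 0.644, 1070.07], [0.768, 0.363, -0.528, -398.416], [-0.013, 0.833, 0.554, 549.605], [0.0, 0.0, 0.0, 1.0]], 'shot': 1}
pump_center 0.62 [294. 174. 328. 205.] 312.9 190.1 343
spanner_center 0.65 [174. 235. 209. 266.] 190.0 248.8 296
clip_seat 0.79 [248. 169. 422. 254.] 333.1 214.8 4049
right_clip 0.81 [247. 173. 422. 254.] 333.4 214.7 3985
panel_mid 0.72 [246. 173. 420. 256.] 332.6 215.1 3926
peg_root 0.83 [246. 172. 423. 253.] 333.2 214.9 3866
solder_reel_mid 0.64 [171. 230. 211. 269.] 191.1 249.7 338
solder_reel_mid 0.55 [129. 294. 166. 334.] 148.4 312.1 1050
flux_jar_mid 0.52 [273. 196. 287. 220.] 277.0 209.5 282
tip_cleaner_mid 0.67 [391. 173. 423. 194.] 405.0 182.3 194
tip_cleaner_mid 0.64 [130. 294. 166. 332.] 148.4 311.9 1029
spanner_eye 0.63 [172. 231. 210. 267.] 190.7 249.3 240
top {'fov_y': 51.011, 'cx': 321.067, 'cy': 193.221, 'T': [[0.002, 0.998, -0.062, 479.109], [-1.0, 0.003, 0.003, -8.547], [0.003, 0.062, 0.998, 1118.742], [0.0, 0.0, 0.0, 1.0]], 'shot': 2}
pump_center 0.56 [226. 234. 294. 259.]
[... 443 characters left out ...]
259.] 258.1 247.5 459
flux_jar_mid 0.6 [308. 230. 324. 249.] 315.7 236.5 194
tip_cleaner_mid 0.92 [175. 173. 200. 211.] 189.3 190.8 895
tip_cleaner_mid 0.66 [226. 131. 374. 211.] 301.0 165.2 10555
spanner_eye 0.78 [394. 221. 407. 272.] 400.2 248.0 283
1.2
{'fov_y': 61.15688238802498, 'cx': 318.6448819130852, 'cy': 191.49220007808717, 'hand_eye': array([[ 1.06363386e-04,  9.53722702e-01,  3.00687539e-01,
         7.73755663e+01],
       [ 9.99999956e-01, -1.78898600e-05, -2.96990744e-04,
        -1.13619022e-01],
       [-2.77867557e-04,  3.00687557e-01, -9.53722662e-01,
        -1.82740706e+02],
       [ 0.00000000e+00,  0.00000000e+00,  0.00000000e+00,
         1.00000000e+00]]), 'shot': 3}
```

```bash
python3 - <<'E'
import cv2
a=cv2.imread('pics/top0.png')[115:285,165:475]; cv2.imwrite('pics/top0c.png',cv2.resize(a,None,fx=2.58,fy=2.58,interpolation=cv2.INTER_CUBIC))
E
```

```text
(no output)
```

View pics/top0c.png

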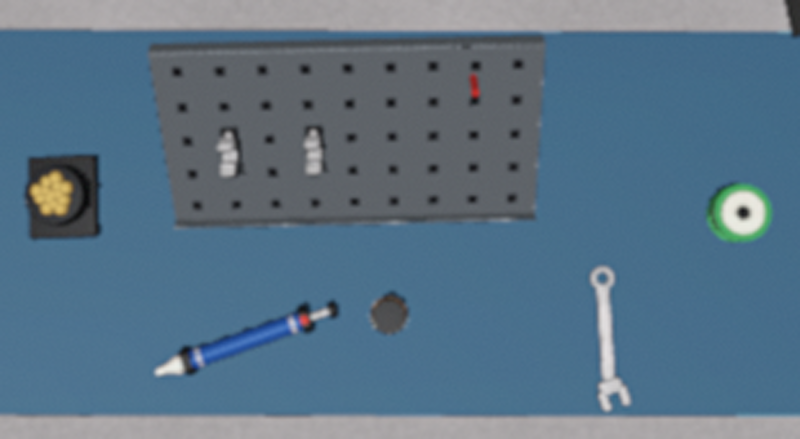

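View pics/scene0.png

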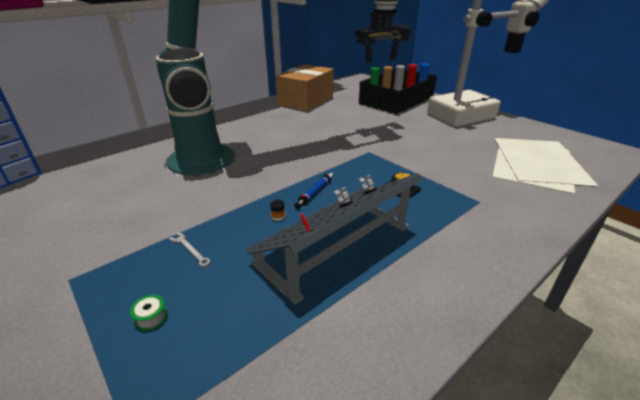

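The top view shows the pump at crop (157–333, 309–372), the spanner with its eye at (601,277) and jaw at (614,400), the clips at (228,152) and (314,152), and the peg at (475,77–99). The scene view agrees: peg at (303–310, 214–231), clips at (343,196) and (367,184). Next is a coarse fit of everything and a check of the poses with inverse kinematics.

```bash
cat >> h.py <<'E'
TH=np.radians(38)
def rackR(yaw):
    return R.from_euler('z',yaw).as_matrix()@np.array([[np.cos(TH),0,-np.sin(TH)],[0,1,0],[np.sin(TH),0,np.cos(TH)]])
def rk(q,X): return rackR(q[3])@np.asarray(X,float)+q[:3]   # q=[x,y,z,yaw] of panel_mid
def toolq(q,xr):  # tool z into panel, tool x along rack vector xr
    z=np.array([0,0,-1.]); x=np.array(xr,float); y=np.cross(z,x)
    return R.from_matrix(rackR(q[3])@np.column_stack([x,y,z])).as_quat()
E
cat > fit0.py <<'E'
from h import *
from scipy.optimize import least_squares
t=shot("top"); s=shot("scene")
c=lambda x,y:(165+x/2.58,115+y/2.58)
PX=62;
obs=[(t,c(150,45),(95,180,0)),(t,c(543,37),(95,-180,0)),(t,c(534,215),(-95,-180,0)),(t,c(176,224),(-95,180,0)),
(t,c(474,77),(62,-115,0)),(t,c(476,99),(62,-115,34)),(s,(310,231),(62,-115,0)),(s,(303.5,214),(62,-115,34)),
(s,(343,196),('s',35,31)),(s,(367,184),('s',115,31)),(t,c(228,150),('s',115,31)),(t,c(314,150),('s',35,31))]
def res(p):
    return np.concatenate([proj(o,rk(p[:4],[p[4] if X[0]=='s' else X[0],X[1],X[2]]))-np.array(uv) for o,uv,X in obs])
r=least_squares(res,[650,20,120,0,0],x_scale=[10,10,10,.1,10],loss='soft_l1')
print(r.x.round(3)); print(r.fun.reshape(-1,2).round(1).tolist())
q=r.x[:4]; np.save('q.npy',r.x)
P=[onplane(t,*c(333,309),14.5),onplane(t,*c(157,372),14.5)]; S=[onplane(t,*c(601,277),6.5),onplane(t,*c(614,400),6.5)]
print('pump',np.round(P,1).tolist(),'spanner',np.round(S,1).tolist())
for n,xy in dict(jar=c(390,313),reel=c(741,212)).items(): print(n,onplane(t,*xy,42 if n=='jar' else 30).round(0))
pc=np.mean(P,0); a=np.arctan2(*(P[1]-P[0])[[1,0]]); d=S[0]-S[1]; b=np.arctan2(d[1],d[0]); sc=S[0]-60*d/np.linalg.norm(d)
print('a',a,'b',b,'sc',sc)
def ik(n,p,o):
    j=env.inverse_kinematics(list(map(float,p)),list(map(float,o))); print(n,None if j is None else np.round(j,2).tolist())
for k in(0,np.pi): ik('pump',[pc[0],pc[1],5],down(a+k))
for k in(0,np.pi): ik('span',[sc[0],sc[1],3.5],down(b+k))
for k in(1,-1):
    ik('clip',rk(q,[r.x[4],75,14]),toolq(q,[0,k,0])); ik('clip80',rk(q,[r.x[4],75,110]),toolq(q,[0,k,0]))
    ik('peg',rk(q,[2,-115,2]),toolq(q,[k,0,0])); ik('peg80',rk(q,[2,-115,100]),toolq(q,[k,0,0]))
    ik('view',rk(q,[0,-20,150]),toolq(q,[k,0,0]))
print(current_time_s())
E
python3 fit0.py
```

```text
[6.07429e+02 3.85040e+01 8.98030e+01 1.70000e-02 3.04500e+00]
[[-0.8, 0.6], [0.7, 1.7], [-0.6, -0.9], [-0.5, -2.4], [-0.7, -0.9], [-0.5, -2.6], [-2.0, 2.6], [-3.2, 2.7], [-1.5, -1.2], [-0.5, -1.9], [-0.9, 0.0], [-0.9, -0.5]]
pump [[437.9, 58.6, 14.5], [373.9, 236.3, 14.5]] spanner [[470.9, -215.8, 6.5], [345.9, -227.9, 6.5]]
jar [435.   0.  42.]
reel [ 537. -353.   30.]
a 1.9160836204403415 b 0.09689666616700002 sc [ 411.20338682 -221.57637495    6.5       ]
pump [0.29, 0.03, 2.28, -0.0, 0.83, -0.05]
pump None
span [-0.55, 0.09, 2.21, -0.0, 0.83, 0.93]
span [-0.55, 0.09, 2.21, -0.0, 0.83, -2.22]
clip [0.22, -0.1, 2.36, -0.52, 0.26, 0.67]
clip80 [0.26, -0.35, 2.39, -0.33, 0.48, 0.49]
peg [-0.27, -0.08, 2.37, 0.71, 0.28, 0.65]
peg80 [-0.33, -0.34, 2.4, 0.46, 0.49, 0.89]
view [-0.04, -0.51, 2.43, 0.07, 0.56, 1.47]
clip [0.22, -0.1, 2.36, -0.52, 0.26, -2.48]
clip80 None
peg [-0.27, -0.08, 2.37, 0.71, 0.28, -2.49]
peg80 [-0.33, -0.34, 2.4, 0.46, 0.49, -2.25]
view [-0.04, -0.51, 2.43, 0.07, 0.56, -1.67]
1.35
```

```bash
python3 - <<'E'
from h import *
x=np.load('q.npy'); q=x[:4]
for i,(y,h) in enumerate([(55,120),(20,150)]):
    env.reach(rk(q,[x[4],y,h]).tolist(),toolq(q,[0,1,0]).tolist())
    p=shot("wrist"); cv2.imwrite(f'pics/clip{i}.png',p['image']); np.savez(f'clip{i}.npz',TT=p['TT'],fov_y=p['fov_y'],cx=p['cx'],cy=p['cy'])
    print(current_time_s(), [proj(p,rk(q,X)).round(0).tolist() for X in((x[4],115,24),(x[4],35,24),(62,-115,0),(62,-115,34))])
pc=np.array([406,147.5]);a=1.916
env.reach([pc[0],pc[1],100],down(a).tolist())
p=shot("wrist"); cv2.imwrite('pics/pump0.png',p['image']); np.savez('pump0.npz',TT=p['TT'],fov_y=p['fov_y'],cx=p['cx'],cy=p['cy'])
for r in eyes.trace(p,"pump_center")[:2]: print(r['confidence'],np.round(r['box']))
print(current_time_s(),current_tcp_pos())
a=[cv2.imread(f'pics/{n}.png') for n in('clip0','clip1','pump0')]
cv2.imwrite('pics/m1.png',cv2.resize(np.hstack(a[:1]),(800,500))); 
cv2.imwrite('pics/m2.png',np.vstack([cv2.resize(a[1],(480,300)),cv2.resize(a[2],(480,300))]))
E
```

```text
3.7083 [[317.0, 109.0], [317.0, 203.0], [372.0, 328.0], [377.0, 352.0]]
4.0833 [[315.0, 63.0], [316.0, 156.0], [369.0, 282.0], [373.0, 301.0]]
0.66 [304.  57. 342. 290.]
4.85 [406.22277574 147.17298343 100.12881285]
```

View pics/m1.png

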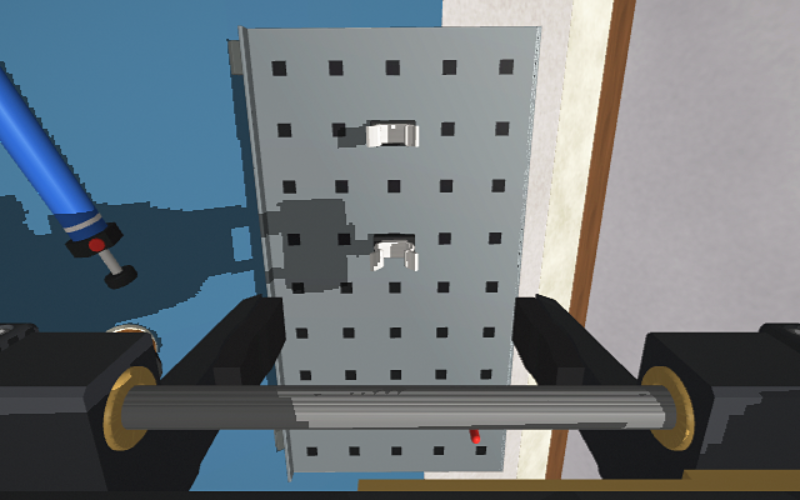

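View pics/m2.png

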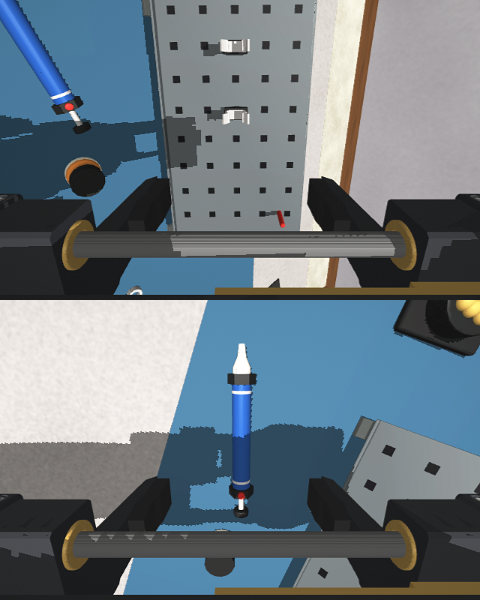

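The clip views show both clips at about (314,106) and (315,200), which is 3 px from the coarse fit. The peg is at (372,281) to (377,303) in the second view. The pump stands centred under the hand, with its tip at v≈57 and its knob end at v≈290. I'll refine these from the wrist images.

```bash
cat > fit1.py <<'E'
from h import *
from scipy.optimize import least_squares
def load(n):
    d=dict(np.load(n+'.npz')); d['image']=cv2.imread(f'pics/{n}.png'); return d
A,B,P=load('clip0'),load('clip1'),load('pump0')
def blob(p,mask,box):
    l,t,r,b=box; m=np.zeros_like(mask); m[t:b,l:r]=mask[t:b,l:r]
    n,lab,st,ce=cv2.connectedComponentsWithStats(m.astype(np.uint8)); 
    if n<2: return None
    k=1+st[1:,4].argmax(); ys,xs=np.nonzero(lab==k); return xs,ys
obs=[]
for p,boxes in((A,[(115,(280,85,350,125)),(35,(280,180,350,225))]),(B,[(115,(280,45,350,80)),(35,(280,135,350,172))])):
    h=p['image'].astype(int); m=(h.min(2)>165)
    for y,bx in boxes:
        xs,ys=blob(p,m,bx); print(y,xs.min(),xs.max(),ys.min(),ys.max()); obs.append((p,((xs.min()+xs.max())/2,None),('s',y,38)))
        obs.append((p,(None,(ys.min()+ys.max())/2),('s',y,31)))
    red=(h[...,2]>140)&(h[...,1]<70)&(h[...,0]<70); xs,ys=blob(p,red,(360,260,400,370)); print('red',xs.min(),xs.max(),ys.min(),ys.max())
    if p is B:
        i=ys.argmin();j=ys.argmax(); obs+=[(p,(xs[ys<=ys.min()+1].mean(),ys.min()),(62,-115,0)),(p,(xs[ys>=ys.max()-1].mean(),ys.max()),(62,-115,34))]
obs+=[(A,(432.5,21.5),(95,180,0)),(A,(402,376),(95,-180,0))]
def res(p):
    o=[]
    for c,uv,X in obs:
        w=proj(c,rk(p[:4],[p[4] if X[0]=='s' else X[0],X[1],X[2]]))
        o+=[0 if m is None else a-m for a,m in zip(w,uv)]
    return np.array(o)
x0=np.load('q.npy'); r=least_squares(res,x0,x_scale=[10,10,10,.1,10],loss='soft_l1')
print(x0.round(3),r.x.round(3)); print(r.fun.reshape(-1,2).round(1).tolist()); np.save('q1.npy',r.x)
h=P['image'].astype(int); bl=(h[...,0]>150)&(h[...,2]<80)&(h[...,1]<130); xs,ys=blob(P,bl,(290,90,350,280))
k,c=np.polyfit(ys,xs,1); print('blue',ys.min(),ys.max(),k,c)
e=[onplane(P,k*v+c,v,14.5) for v in(57,290)]; d=e[0]-e[1]
print('ends',np.round(e,1).tolist(),'len',np.linalg.norm(d),'mid',np.mean(e,0).round(1),'ang',np.arctan2(d[1],d[0]))
print([onplane(P,k*v+c,v,14.5).round(1).tolist() for v in(ys.min(),ys.max())])
E
python3 fit1.py
```

```text
115 293 310 100 117
35 299 317 194 216
red 378 383 344 354
115 293 309 52 68
35 297 323 147 165
red 373 379 281 302
[6.07429e+02 3.85040e+01 8.98030e+01 1.70000e-02 3.04500e+00] [ 6.0692e+02  4.0129e+01  9.3590e+01  2.8000e-02 -7.9100e+00]
[[1.9, 0.0], [0.0, -0.4], [-2.5, 0.0], [0.0, 0.9], [1.8, 0.0], [0.0, 0.8], [-5.0, 0.0], [0.0, 0.4], [-1.6, 0.9], [0.4, -1.5], [0.2, -1.0], [0.2, -0.5]]
blue 125 182 0.004244302860563177 312.7824259590164
ends [[369.6, 237.7, 14.5], [436.7, 51.5, 14.5]] len 197.87721664468074 mid [403.2 144.6  14.5] ang 1.916550152249849
[[386.4, 191.2, 14.5], [402.0, 147.8, 14.5]]
```

```bash
python3 - <<'E'
import cv2,numpy as np
A=cv2.imread('pics/clip0.png');B=cv2.imread('pics/clip1.png');P=cv2.imread('pics/pump0.png')
def c(I,x0,x1,y0,y1,s):
    J=cv2.resize(I[y0:y1,x0:x1],None,fx=s,fy=s,interpolation=cv2.INTER_NEAREST)
    for y in range(y0,y1):
        if y%10==0: cv2.line(J,(0,int((y-y0)*s)),(4 if y%50 else 12,int((y-y0)*s)),(0,0,255),1)
    for x in range(x0,x1):
        if x%10==0: cv2.line(J,(int((x-x0)*s),0),(int((x-x0)*s),4 if x%50 else 12),(0,0,255),1)
    return J
a=c(A,280,350,85,225,4); b=c(P,285,355,50,300,2.4)
o=np.zeros((600,480,3),np.uint8); o[:560,:280]=a; o[:600,290:290+168]=b; cv2.imwrite('pics/m3.png',o)
E
```

```text
(no output)
```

View pics/m3.png

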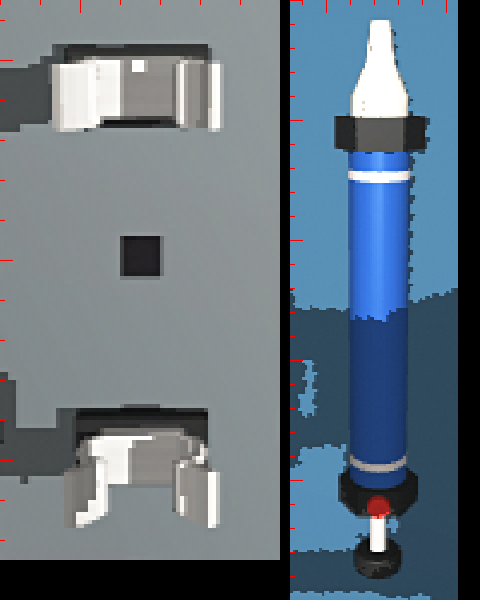

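The close-up gives left clip flares at u 293–335.5 (near edge v 117.5) and right clip flares at u 296–335 (near edge v 216). The pump axis is at u≈322.4, its tip at v≈58.3 and its upper collar edge at v≈112.5. I'll refit with these values.

```bash
cat > fit2.py <<'E'
from h import *
from scipy.optimize import least_squares
def load(n):
    return dict(np.load(n+'.npz'))
A,B,P=load('clip0'),load('clip1'),load('pump0')
obs=[(A,(314.25,117.5),(0,109,38)),(A,(315.5,216),(0,29,38)),
(B,(372.5,281),(62,-115,0)),(B,(377,302),(62,-115,34)),(A,(378,None),(62,-115,20)),
(A,(432.5,21.5),(95,180,0)),(A,(402,376),(95,-180,0))]
def res(p,wr=1):
    o=[]
    for c,uv,X in obs:
        X=list(X)
        if X[2]==38: X[0]=p[4]
        o+=[0 if m is None else a-m for a,m in zip(proj(c,rk(p[:4],X)),uv)]
    return np.array(o)
x0=np.load('q.npy')
for fix in (0,1):
    g=(lambda p:res(np.r_[p,0])) if fix else res
    r=least_squares(g,x0[:4] if fix else x0,x_scale=[10,10,10,.1,10][:5-fix],loss='soft_l1')
    print(r.x.round(3)); print(r.fun.reshape(-1,2).round(1).tolist())
np.save('q1.npy',np.r_[r.x,0])
t,c1,c2=onplane(P,322.5,58.3,14.5),onplane(P,322.5,112.5,14.5),onplane(P,322.1,254,14.5)
d=(t-c2)/np.linalg.norm(t-c2); print('ang',np.arctan2(d[1],d[0]),'centre from tip',(t-96*d).round(1),'collar',(c1-58*d).round(1),'dist c1-c2',np.linalg.norm(c1-c2))
E
python3 fit2.py
```

```text
[6.07046e+02 3.95590e+01 9.35230e+01 2.70000e-02 1.66000e-01]
[[0.1, 0.1], [-0.1, 0.1], [-0.8, 1.3], [-0.2, -1.1], [0.4, 0.0], [0.2, -0.1], [0.1, -0.1]]
[6.07168e+02 3.95520e+01 9.34980e+01 2.70000e-02]
[[-0.0, 0.1], [-0.2, 0.1], [-0.7, 1.3], [-0.2, -1.1], [0.5, 0.0], [0.3, -0.1], [0.2, -0.2]]
ang 1.9182395792499798 centre from tip [409.2 148.9  14.5] collar [409.6 148.1  14.5] dist c1-c2 121.47310759253739
```

```bash
python3 - <<'E'
from h import *
q=np.load('q1.npy')[:4]
o=down(1.918).tolist()
env.reach([409.3,148.6,60],o)
print(env.movel([409.3,148.6,5],rate=100,force_limit=20), current_tcp_pos()); env.grab(60)
print('w',current_grip_width(),current_time_s(),current_tcp_pos())
dz=14.5-current_tcp_pos()[2]
env.movel([409.3,148.6,150],rate=200)
np.save('dz.npy',dz)
oc=toolq(q,[0,1,0]).tolist()
env.reach(rk(q,[0,75,100]).tolist(),oc)
p=shot("wrist"); cv2.imwrite('pics/held.png',p['image']); np.savez('held.npz',TT=p['TT'],fov_y=p['fov_y'],cx=p['cx'],cy=p['cy'])
print(current_time_s(),current_grip_width(),dz,current_tcp_pos(),rk(q,[0,75,100]),[proj(p,rk(q,X)).round(0) for X in((0,109,38),(0,29,38),(0,75,100+dz))])
cv2.imwrite('pics/held2.png',cv2.resize(p['image'][0:320,160:480],None,fx=1.8,fy=1.8,interpolation=cv2.INTER_NEAREST))
E
```

```text
False [410.03737421 148.7755719    5.72449614]
w 0.2871633852130979 7.1333 [409.3015423  148.59751971   4.99702688]
8.7667 0.6253888500536968 9.502973119720684 [543.26544777 112.78023964 171.48732758] [543.59020306 112.85533268 172.29906509] [array([320., 148.]), array([320., 247.]), array([320., 231.])]
```

View pics/held2.png

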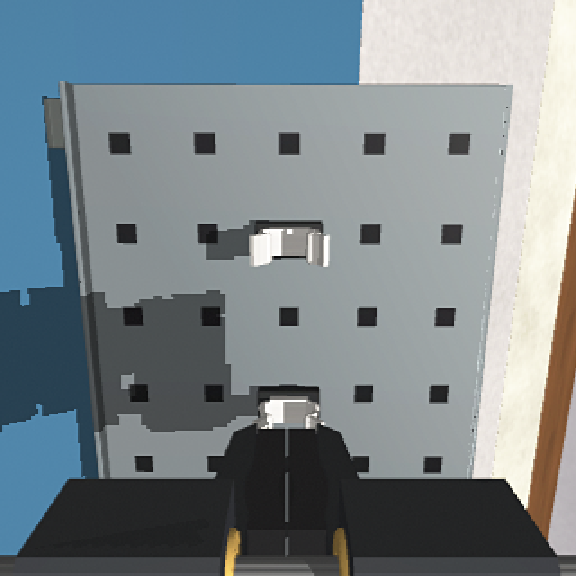

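The grab closed on nothing (width 0.3). I'll open and look again from the hover pose.

```bash
python3 - <<'E'
from h import *
env.open_jaws()
env.reach([409.3,148.6,130],down(1.918).tolist())
p=shot("wrist"); np.savez('pump1.npz',TT=p['TT'],fov_y=p['fov_y'],cx=p['cx'],cy=p['cy'])
print(current_time_s(),current_grip_width(),proj(p,(409.3,148.6,5)),proj(p,(409.3,148.6,14.5)))
for r in eyes.trace(p,"pump_center")[:2]: print(r['confidence'],np.round(r['box']))
cv2.imwrite('pics/pump1.png',p['image'])
E
```

```text
10.8167 88.51001535073519 [317.42594981 171.15969422] [317.40996705 173.71561764]
0.5 [369. 148. 640. 386.]
```

View pics/pump1.png

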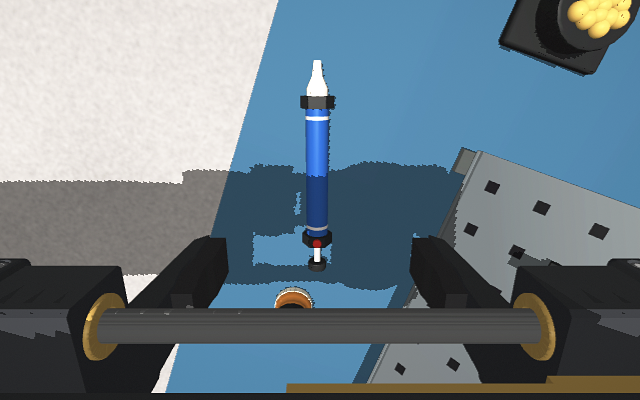

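The pump hasn't moved, and its measured position still holds. The open fingertips appear at about (228,238) and (410,238), 182 px apart for 88 mm. That puts the visible tips roughly 34 mm *behind* the stated TCP, so the fingers probably closed above the barrel. I'll check by a guarded descent.

```bash
python3 - <<'E'
from h import *
env.movel([409.3,148.6,12],rate=150)
env.sleep(0.1); f0=np.array(current_wrist_force())
hit=env.movel([409.3,148.6,-27],rate=50,force_limit=6)
env.sleep(0.1); print(hit,current_tcp_pos(),np.array(current_wrist_force())-f0,current_time_s())
p=shot("wrist"); cv2.imwrite('pics/low.png',p['image'])
E
```

```text
False [409.75844165 148.72862483 -26.64367502] [ 0.19423504 -0.33105633 -0.0825131 ] 12.9333
```

View pics/low.png

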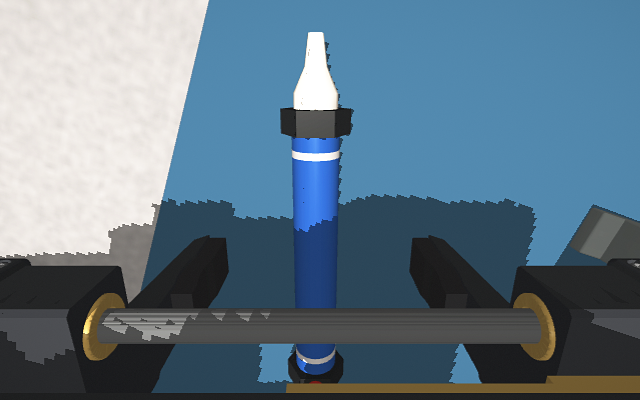

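Confirmed: the commanded TCP reached z = −27 without contact. I'll find the true tip height by touching the mat gently, then grasp.

```bash
python3 - <<'E'
from h import *
hit=env.movel([409.3,148.6,-42],rate=30,force_limit=4)
print(hit,current_tcp_pos(),current_wrist_force())
z=current_tcp_pos()[2]
L=2-z; 
env.movel([409.3,148.6,z+3],rate=30); env.grab(60); env.sleep(.1)
zt=current_tcp_pos()[2]
print('L',L,'w',current_grip_width(),zt,current_time_s())
np.save('dz.npy',[14.5-zt,L])
if current_grip_width()>12:
    env.movel([409.3,148.6,80],rate=150); print(current_grip_width(),current_time_s())
E
```

```text
True [410.09702569 148.84365742 -33.77542812] [-0.63597913  0.42783692  6.83071163]
L 35.77542811753567 w 18.386459872978335 -30.771026973400243 14.7583
18.630156741762192 15.65
```

```bash
python3 - <<'E'
from h import *
q=np.load('q1.npy')[:4]; dz,L=np.load('dz.npy')
oc=toolq(q,[0,1,0]).tolist(); op=toolq(q,[1,0,0]).tolist()
for n,X,o in(('seat',[0,75,24-dz-2],oc),('pre',[0,75,80-dz],oc),('peg',[2,-115,-L],op),('pegpre',[2,-115,70-L],op)):
    j=env.inverse_kinematics(rk(q,X).tolist(),o); print(n,None if j is None else np.round(j,2))
env.reach(rk(q,[0,75,85-dz]).tolist(),oc); print(current_time_s(),current_grip_width())
p=shot("wrist"); cv2.imwrite('pics/held3.png',p['image'])
print([proj(p,rk(q,X)).round(0) for X in((0,109,38),(0,29,38),(0,75,85))])
E
```

```text
seat [ 0.21 -0.01  2.35 -0.64  0.19  0.77]
pre [ 0.23 -0.17  2.38 -0.43  0.3   0.57]
peg [-0.26  0.02  2.34  0.89  0.23  0.47]
pegpre [-0.29 -0.17  2.38  0.6   0.35  0.75]
16.35 18.385951114391105
[array([321., 166.]), array([321., 291.]), array([321., 264.])]
```

View pics/held3.png

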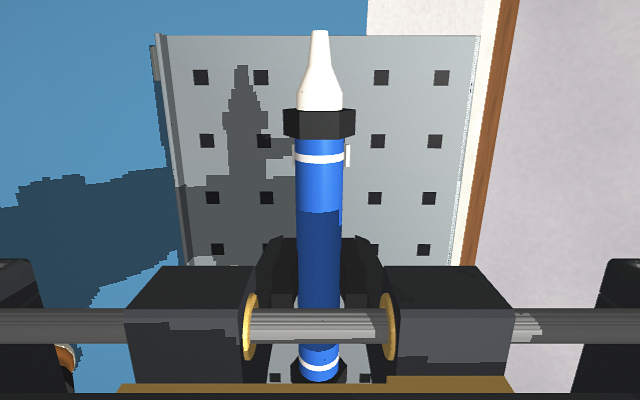

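The pump is held square, with its axis at u≈319.5 against a clip line at 321 (under 1 mm). Pressing in.

```bash
cat > mv.py <<'E'
from h import *
q=np.load('q1.npy')[:4]; dz,L=np.load('dz.npy'); Rr=rackR(q[3])
def inrack(p): return Rr.T@(np.array(p)-q[:3])
E
python3 - <<'E'
from mv import *
env.movel(rk(q,[0,75,44-dz]).tolist(),rate=100,force_limit=20); env.sleep(.1); f0=np.array(current_wrist_force())
for h in np.arange(40,19.9,-2):
    hit=env.movel(rk(q,[0,75,h-dz]).tolist(),rate=40,force_limit=25)
    d=Rr.T@(np.array(current_wrist_force())-f0); print(h,hit,(inrack(current_tcp_pos())+[0,0,dz]).round(1),d.round(1))
    if hit or d[2]>25: break
print(current_time_s(),current_grip_width())
E
```

```text
40.0 False [-0.5 75.  40.2] [-1.1  1.7  2.9]
38.0 False [-0.6 74.9 38.1] [-1.7  1.1  4.8]
36.0 False [-0.6 74.9 36.1] [-2.   1.9  4.6]
34.0 False [-0.6 74.8 34.1] [-2.1  1.   3.9]
32.0 False [-0.8 74.8 31.9] [-1.8  1.   2.4]
30.0 False [-0.9 74.8 29.7] [-2.7  1.4 -2.6]
28.0 False [-1.  74.8 27.5] [-2.1  0.7 -8.5]
26.0 False [-1.  74.7 25.6] [ -2.1   0.5 -10.3]
24.0 False [-0.9 74.7 25.1] [-8.4  0.2 22.9]
22.0 False [-1.  74.7 24.6] [-13.4   1.   53.9]
19.5583 18.57472429652933
```

The snap shows clearly: the force dropped negative, then the barrel hit a hard stop at about 25 mm. I'll ease off, release, retreat and look.

```bash
python3 - <<'E'
from mv import *
env.movel(rk(q,[0,75,25.2-dz]).tolist(),rate=40); env.open_jaws()
env.movel(rk(q,[0,75,95-dz]).tolist(),rate=150)
p=shot("wrist"); cv2.imwrite('pics/placed.png',p['image'])
print([proj(p,rk(q,X)).round(1).tolist() for X in((0,171,24),(0,75+58,24),(0,75,24),(0,75-58,24))])
# spanner hover: tool x toward the eye
b=.097; sc=np.array([411.2,-221.6])
env.reach([sc[0],sc[1],90],down(b).tolist())
s=shot("wrist"); cv2.imwrite('pics/span.png',s['image']); np.savez('span.npz',TT=s['TT'],fov_y=s['fov_y'],cx=s['cx'],cy=s['cy'])
for r in eyes.trace(s,"spanner_center")[:1]: print(r['confidence'],np.round(r['box']))
print(current_time_s())
o=np.vstack([p['image'][0:300,150:490],s['image'][0:300,150:490]]); cv2.imwrite('pics/m5.png',o)
E
```

```text
[[317.0, 51.2], [317.1, 119.1], [317.2, 209.2], [317.3, 286.2]]
0.64 [302.  94. 334. 267.]
23.025
```

View pics/m5.png

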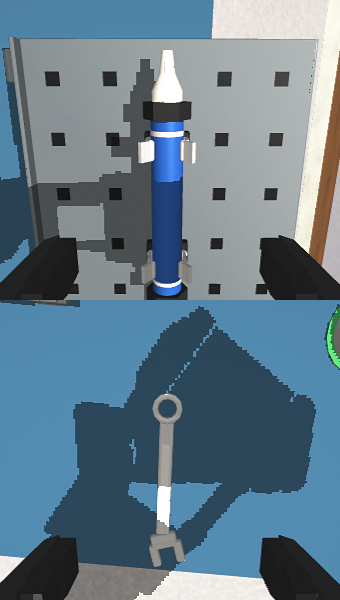

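The pump sits in both clips with its tip at (317,50), against a predicted (317,51). In the spanner view the eye is at (317,108) and the shank end at (313,230). Grasping the spanner next.

```bash
cat > sp.py <<'E'
from mv import *
s=dict(np.load('span.npz'))
eye=onplane(s,317,108,6.5); jw=onplane(s,313,228,6.5); d=(eye-jw)/np.linalg.norm(eye-jw); b=np.arctan2(d[1],d[0]); sc=eye-60*d
print('eye',eye.round(1),'len',np.linalg.norm(eye-jw).round(1),'(104)','b',b.round(3),'sc',sc.round(1))
o=down(b).tolist(); z=-32.1
env.reach([sc[0],sc[1],0],o)
hit=env.movel([sc[0],sc[1],z],rate=60,force_limit=8); env.sleep(.15)
print(hit,current_tcp_pos(),current_wrist_force()); env.grab(45); env.sleep(.1)
T=tool_T(); print('w',current_grip_width(),T[:3,3].round(1))
e=np.linalg.inv(T)@np.r_[eye,1]; np.save('e.npy',e[:3]); print('eye in tool',e[:3].round(1),current_time_s())
if current_grip_width()>5:
    env.movel([sc[0],sc[1],60],rate=150)
    op=toolq(q,[1,0,0]).tolist()
    Xp=lambda ex,h:rk(q,[62+ex-e[0],-115+e[1],h+e[2]])
    env.reach(Xp(-30,60).tolist(),op); env.sleep(.1)
    p=shot("wrist"); cv2.imwrite('pics/peg.png',p['image']); np.savez('peg.npz',TT=p['TT'],fov_y=p['fov_y'],cx=p['cx'],cy=p['cy'])
    print(current_grip_width(),current_time_s(),{n:proj(p,rk(q,X)).round(1).tolist() for n,X in dict(eye=(32,-115,60),base=(62,-115,0),tip=(62,-115,34)).items()})
    h=p['image'].astype(int); ys,xs=np.nonzero((h[...,2]>110)&(h[...,1]<70)&(h[...,0]<70)); print('red',xs.min(),xs.max(),ys.min(),ys.max())
    cv2.imwrite('pics/m6.png',cv2.resize(p['image'][0:300,220:420],None,fx=2,fy=2,interpolation=cv2.INTER_NEAREST))
E
python3 sp.py
```

```text
eye [ 472.3 -214.     6.5] len 99.5 (104) b 0.063 sc [ 412.4 -217.7    6.5]
False [ 412.6825084  -217.88227324  -31.85464629] [-0.0944497   0.53549089 -0.79330209]
w 9.769079176202503 [ 412.4 -217.7  -32.1]
eye in tool [ 60.    0.  -38.6] 25.575
9.77045689173629 27.2833 {'eye': [316.6, 131.8], 'base': [317.1, 64.1], 'tip': [316.8, 59.8]}
red 57 322 54 200
```

View pics/m6.png

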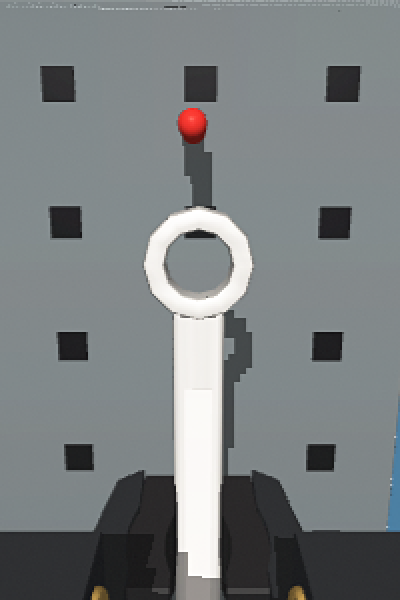

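The spanner is held straight, with its eye at (319.5,131) and the peg tip at (316.4,62.5), each a few px from prediction. I'll correct from this view, then lower onto the peg.

```bash
cat > hang.py <<'E'
from mv import *
p=dict(np.load('peg.npz')); e=np.load('e.npy')
def onrack(u,v,h):
    o,dd=ray(p,u,v); a=inrack(o); c=Rr.T@dd; return a+c*(h-a[2])/c[2]
E_=onrack(319.5,131,60); P_=onrack(316.4,62.5,30.5)
act=inrack(current_tcp_pos()); cmd=np.array([62-30-e[0],-115+e[1],60+e[2]])
print('eye',E_.round(1),'peg',P_.round(1),'tcp act-cmd',(act-cmd).round(2))
t=cmd[:2]+(P_-E_)[:2]; print('move',(P_-E_)[:2].round(1))
X=lambda h:rk(q,[t[0],t[1],h+e[2]]).tolist()
env.movel(X(60),rate=80); env.movel(X(41),rate=60); env.sleep(.15); f0=np.array(current_wrist_force())
for h in (36,32,28,22,16,11,8,6.5):
    hit=env.movel(X(h),rate=40,force_limit=8)
    dd=Rr.T@(np.array(current_wrist_force())-f0); a=inrack(current_tcp_pos()); print(h,hit,a.round(1),(a[2]-e[2]).round(1),dd.round(1))
    if hit: break
print(current_time_s(),current_grip_width())
s=shot("wrist"); cv2.imwrite('pics/hung.png',s['image']); cv2.imwrite('pics/m7.png',cv2.resize(s['image'][0:300,220:420],None,fx=2,fy=2,interpolation=cv2.INTER_NEAREST))
E
python3 hang.py
```

```text
eye [  32.3 -116.2   60. ] peg [  61.  -114.8   30.5] tcp act-cmd [ 0.51 -0.88 -0.16]
move [28.7  1.4]
36 False [   0.6 -113.5   -2.7] 35.9 [-0.8 -0.4 -1. ]
32 False [   0.5 -113.5   -6.8] 31.9 [1.3 0.4 0. ]
28 False [   0.4 -113.4  -10.8] 27.8 [ 0.9 -0.1 -0.6]
22 False [   0.4 -113.5  -16.8] 21.9 [ 0.7 -0.3 -0.4]
16 False [   0.4 -113.4  -22.7] 15.9 [ 0.6  0.1 -0.4]
11 False [   0.5 -113.5  -27.7] 10.9 [-0.1 -0.7 -0.4]
8 False [   0.6 -113.5  -30.7] 8.0 [ 0.5  0.1 -0.5]
6.5 False [   0.6 -113.6  -32.2] 6.5 [ 0.1  0.1 -0.4]
30.5583 9.892640149808855
```

```bash
python3 - <<'E'
from mv import *
im=cv2.imread('pics/hung.png').astype(int); e=np.load('e.npy')
red=(im[...,2]>110)&(im[...,1]<70)&(im[...,0]<70); red[:, :220]=0; red[:,420:]=0; red[300:]=0
ys,xs=np.nonzero(red); print('red',xs.min(),xs.max(),ys.min(),ys.max(),xs.mean(),ys.mean())
w=im.min(2)>170; w[:, :270]=0; w[:,370:]=0; w[160:]=0; ys,xs=np.nonzero(w); print('white',xs.min(),xs.max(),ys.min(),ys.max())
a=inrack(current_tcp_pos()); X=lambda h:rk(q,[0.1,-112.6,h+e[2]]).tolist()
hit=env.movel(X(3),rate=20,force_limit=4); a=inrack(current_tcp_pos()); print(hit,(a[2]-e[2]).round(1),current_time_s())
E
```

```text
red 311 330 121 147 320.51463414634145 134.48292682926828
white 270 369 0 159
True 5.6 30.8167
```

The peg's red pixels are centred at (320,134), inside the ring, and the descent met contact at 5.6 mm. Releasing and checking.

```bash
python3 - <<'E'
from mv import *
e=np.load('e.npy'); a=inrack(current_tcp_pos())
env.open_jaws(); env.movel(rk(q,[a[0],a[1],a[2]+50]).tolist(),rate=80); env.movel(rk(q,[a[0]-20,a[1]+30,a[2]+160]).tolist(),rate=150); env.sleep(.2)
p=shot("wrist"); cv2.imwrite('pics/final.png',p['image'])
print(current_time_s(),{str(X):proj(p,rk(q,X)).round(1).tolist() for X in((61,-115,0),(61,-115,34),(57.5,-115,4.5),(-2.5,-115,4.5),(-70,-115,4.5),(0,75,24))})
cv2.imwrite('pics/m8.png',cv2.resize(p['image'][0:300],None,fx=1.25,fy=1.25))
E
```

```text
33.9833 {'(61, -115, 0)': [354.8, 82.2], '(61, -115, 34)': [359.2, 81.9], '(57.5, -115, 4.5)': [355.2, 86.4], '(-2.5, -115, 4.5)': [353.0, 155.4], '(-70, -115, 4.5)': [350.9, 223.9], '(0, 75, 24)': [132.9, 157.1]}
```

View pics/m8.png

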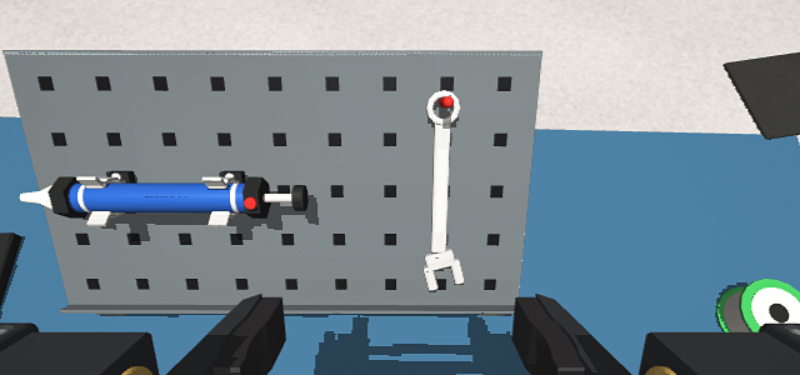

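The pump sits in both clips. The spanner's eye is round the peg at (354,86), as predicted for lying flat, and its jaw points down the slope. The robot is clear of everything.

```bash
python3 -c "
from h import *
print(current_wrist_force(),current_time_s()); print(job.sign_off())"
```

```text
[ 0.62077503  0.29264058 -0.62450593] 33.9833
the job is handed in; nothing more can be done
None
```

Both tools are on the rack and released, and I handed the job in at 34.0 s of the 54 s allowed. No verdict was reported.

**Pump:** It is pressed into both spring clips. The force showed the snap, going negative and then meeting a hard stop at about 25 mm off the panel (the seat is at 24 mm). After release, its nozzle tip was about 1 px from the predicted seat position. While seating it, the force read about 54 N before I eased off, above the 25 N stop I had set. That is under the 120 N wrist limit. I took the 40 N limit to cover only the arm and gripper body, and here only the held pump was pressing.

**Spanner:** It hangs by its eye on the peg, jaw down the slope. In the last picture the eye was within about 1 px of where it should be when lying flat on the panel.

**What disagreed or failed:**
- **First pump grasp:** It closed on nothing, because the real fingertips are about 36 mm behind the stated TCP. I found this from the wrist picture, confirmed it by touching the mat gently, and corrected every later move for it.
- **Static offset:** The arm stood about 1 mm off its commanded position near the peg. I corrected that from the wrist image.
- **Bystanders:** I did not measure the reel, jar and tip cleaner again at the end. The robot's moves stayed clear of all three. Only the reel shows in the last picture, standing upright.

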